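Press a worn eccentric bush out of a bearing housing with a stepped drift

ROBOT

A 7-joint arm with a two-finger parallel gripper is mounted at the origin on a cart in front of the work surface, level with it; the furniture and walls round the work are solid. World frame = base frame: x ahead of the robot, y to its left, z up, the work surface at z = 0. Lengths are in mm, angles in rad, forces in N, time in s.
With the tool pointing down it reaches from about 400 to 875 mm from the base axis. Payload 19.3 kg.
Tool frame: the origin (TCP) lies on the centre line of the jaws, within the pads' length; the fingertips stand 8 mm ahead of it and the grasp point (between the pads) lies 11 mm behind it; z points along the fingers, y is the line along which they close (so a half turn about z gives the same grasp; the last joint's range is limited). The gripper opens to 85 mm and grips with 20 to 120 N. Pads are 22 mm wide; open, the fingers measure 114 mm over their backs; the gripper's body (76 mm by 85 mm) begins 54 mm behind the grasp point. The pads swing forward as they close: fully open they stand 13 mm farther back than shut.
Start: joints at [1.247, 0.521, -0.036, 1.599, 0.021, 1.021, -0.113], TCP at [156.899, -604.976, 202.991] pointing down, gripper open.
Joint ranges: [-2.91, 2.91], [-0.3, 2.13], [-1.5, 1.42], [0.17, 2.43], [-1.26, 4.41], [0.16, 1.93], [-2.52, 2.52]. Speed limits (rad/s): [1.89, 1.89, 2.39, 2.39, 3.01, 3.01, 3.01].

INTERFACE

Orientations are given as a 3x3 rotation matrix whose columns are the frame's x, y, z axes.
In Python, from station import env, eyes gives the robot as it stands.
- The arm moves only by the tool move_arm, never from a script. Its argument "targets" is a list of rows, each an object with "turn": the turn, a rotation vector about the tool's x, y, z in degrees, a list of three; "offset": the shift along the tool's x, y, z in m, a list of three; "grip": the opening, from -1 (shut) to 1 (fully open), so that 0 is half open. In form: [{"turn": [rx, ry, rz], "offset": [dx, dy, dz], "grip": grip}, ...]. A call has exactly 10 rows; each row is the pose to reach, as a shift and turn from the pose commanded when the call began, along the tool's axes at that moment; what a row does not reach only later rows make up. A row lasts 1/12 s, in which the tool goes at most 41.7 mm and 7.16 degrees, less where a joint would pass 70% of its speed; a pose out of reach is approached as far as the arm can. A call with a gripper value outside its range is refused whole. The fingers move at their own pace and stop on an object; "newtons" is the grip in N (left out, the last holds). Time passes only in rows, so rows that repeat a pose let the fingers close, or fill a call up. It gives the time, the measured TCP pose, the force, the opening and the grip force at its end, in the units of the state.
- env.get_state(): the state, without advancing time (a new reading comes with each control period).
- eyes.read_camera(name): name is "side" or "top" or "wrist"; returns (picture, depth): 384x512x3 uint8, blue, green, red; 384x512 float32, mm along the optical axis (not along the pixel's ray), 0 where there is no reading.
- eyes.camera_info(name): a dict with "K" (3x3 intrinsics, pixels), "k1" (the pictures are not rectified: a ray, as slopes to the right and down, at radius r is drawn at 1 + k1 r^2 times it, then the intrinsics apply), "view" (4x4, takes a point from world to camera coordinates). Camera axes: x right, y down, z forward; pixel columns grow to the right and rows downward; lengths in mm; the calibration is good to about 2 mm. A picture is of the moment at which its call begins: read the wrist's pose just before it. camera_info takes no time and is no camera call; for the wrist camera it gives the pose at the moment of the call.
- env.finish_job(): hands the job in; it is judged then, once.
The state is a dict: "time": time; "joint_positions": joint angles; "joint_vel": joint speeds; "effort": joint torques, N m; "eef_pos": TCP position; "ee_rot": TCP orientation; "ft_force": force on the tool from outside, world axes, zero at the start; "moment": the same for the moment, N m; "opening": finger opening in mm; "grasp_force": force on a finger pad.
Only numpy, scipy, OpenCV 4.12 (cv2) and the standard library are available. Lean on these libraries where they do the work, as an engineer would, in place of code of your own. Each camera call takes 0.05 s, during which the arm holds its last target. There are 200 camera calls.

TASK

Press the worn eccentric bush out of the bearing housing on the bench block: from the rack take the middle-sized stepped drift, the one whose nose fits, find the bush's off-centre bore with the nose so that it drops in, then push gently and steadily straight down until the bush comes free and drops into the well of the block. Ease off as it comes free and never ram the drift or its collar against bush or housing. Then draw the drift out, hang it back in the hole it came from, and leave the bush where it fell and everything else where it is.

Things in the scene. Friction and masses are not known exactly. Their poses are not given: they have to be found in the camera images.
- bench_block: beech block, 120 (x) x 150 (y) x 50 mm high, fixed to the table; origin: centre of its underside, z up, -x its front. A square well, 46 mm across, runs down its middle from the top to the table and shows through a 22 mm slot in the front
- housing: grey two-bolt flanged bearing housing bolted on the block, bore upright over the well; origin: on the bore axis at the housing's foot, 50 mm above the table, axes as the block. Round boss 66 mm across, 34 mm high, bore 39 mm. Flange along y, 136 mm long, 30 mm wide, bolt heads 21 mm above the foot. Four sprung steel strips in the bore wall, 4 to 24 mm above the foot, grip the bush
- bore_mouth (a point): centre of the bore at the upper face of the housing, 34 mm above its foot, 84 mm above the table
- bush: steel-shelled bush, 36 mm outside, 28 mm long, upright in the housing, upper end 3 to 5 mm below the mouth; origin: centre of its lower end. In it a bronze sleeve with a 16 mm bore, 3.5 mm off the bush's axis, turned any way (this pose does not tell which). It slides down under 8 to 18 N, comes free once its upper end is below the strips (4 mm above the housing's foot) and falls 26 mm to the table
- bush_mid (a point): centre of the bush, on its axis, 14 mm from either end
- rack: plywood rack, 62 (x) x 200 (y) mm, top 62 mm above the table, fixed; origin: centre of its underside. Three 40 mm holes in a row along its y, at -62, 0 and +62 mm, a drift hanging by its collar in each, in any order
- drift_m: the middle steel drift, the one that fits: nose 14 mm across, 10 mm long, 1 mm chamfer, then a square step to the 25 mm body, collar 54 mm across from 48 to 53 mm above the tip, round grip 20 mm across from 53 to 103 mm; 0.3 kg; origin: tip of the nose, z up to the grip; tip 14 mm above the table in the rack. With the collar on the housing the step stands 4 mm below the housing's foot
- drift_m_collar (a point): centre of the underside of its collar, 48 mm above the tip
- drift_s: the thin drift, which would slip through the bush: nose 8 mm, body 13 mm, grip 14 mm across; lengths and origin as the middle one
- drift_l: the thick drift, whose nose does not enter the bush: nose 22 mm, body 36 mm, grip 26 mm across; lengths and origin as the middle one
- tape_1: bystander: roll of masking tape, 104 mm across, 25 mm high, lying flat; origin: centre of its underside
- hammer: bystander: hammer, 109x282x24 mm, lying flat
- block_a: bystander: pine off-cut, 45x90x38 mm
- spanner_11: bystander: small combination spanner, 136 mm long, lying flat
- tape_measure: bystander: yellow tape measure, 36x77x62 mm, standing
- block_b: bystander: small dark wood off-cut, 38x60x19 mm

How it is judged:
By the outcome, as a careful person would: the job done as asked, in the order asked, and still so for the second after the job is handed in, with the robot touching nothing.
It also fails if it takes over 70 s, if anything falls off the work surface, if the arm or the gripper's body presses on something with over 40 N, if the wrist force passes 120 N, or if a joint passes its speed limit or range.

## Working session

There is one attempt and no reset: what is moved stays moved. The work goes in short steps, Python scripts to look and compute and a tool call to move; the robot and the scene stay as the last step left them, time stands still between calls to the robot, and variables do not carry over. Pictures are saved under pics/ and viewed, at most 10 in all, crops included, and the job is handed in when it is done.

Besides the shell and the picture viewer there is one more tool, called after ">>>" as a command line: name --argument value ..., lists and objects as JSON in quotes. move_arm: Moves the arm, as the interface text tells. Its arguments: {"type":"object","properties":{"targets":{"type":"array"},"newtons":{"type":"number"}},"required":["targets"]}

```bash
mkdir -p pics; ls
cat > h.py <<'E'
import numpy as np, cv2
from station import env, eyes
def cam(n):
    i=eyes.camera_info(n); return np.array(i["K"],float),float(i["k1"]),np.array(i["view"],float)
def rays(uv,K,k1):
    uv=np.atleast_2d(np.array(uv,float))
    return cv2.undistortPoints(uv.reshape(-1,1,2),K,np.array([k1,0,0,0,0.])).reshape(-1,2)
def ray(uv,c):
    K,k1,V=c; r=rays(uv,K,k1); d=np.c_[r,np.ones(len(r))]@V[:3,:3]; o=-V[:3,:3].T@V[:3,3]; return o,d
def at_z(uv,c,z):
    o,d=ray(uv,c); return o+d*((z-o[2])/d[:,2])[:,None]
def cloud(depth,c):
    K,k1,V=c; h,w=depth.shape; u,v=np.meshgrid(np.arange(w),np.arange(h))
    r=rays(np.c_[u.ravel(),v.ravel()],K,k1); P=np.c_[r,np.ones(len(r))]*depth.reshape(-1,1)
    return ((P-V[:3,3])@V[:3,:3]).reshape(h,w,3)
E
python3 - <<'E'
from h import *
s=env.get_state(); print({k:np.round(v,3) for k,v in s.items()})
for n in("top","side"):
    c=cam(n); p,d=eyes.read_camera(n); cv2.imwrite(f"pics/{n}.png",p); np.savez(f"{n}.npz",p=p,d=d,K=c[0],k1=c[1],V=c[2]); print(n,c[0].round(1).tolist(),c[1],c[2].round(3).tolist())
a=cv2.imread("pics/top.png")
E
```

```text
pics
{'time': np.float64(0.0), 'joint_positions': array([ 1.247,  0.522, -0.036,  1.6  ,  0.021,  1.021, -0.113]), 'joint_vel': array([ 0.002, -0.   ,  0.001,  0.001,  0.   ,  0.001, -0.   ]), 'effort': array([-0.0000e+00, -9.2713e+01,  1.9800e+00, -3.6994e+01,  1.8000e-02,
        8.0000e-03, -0.0000e+00]), 'eef_pos': array([ 156.777, -604.633,  202.413]), 'ee_rot': array([[ 0.968,  0.251, -0.   ],
       [ 0.251, -0.968,  0.001],
       [-0.   , -0.001, -1.   ]]), 'ft_force': array([ 0.65 , -0.018, -0.372]), 'moment': array([-0.061,  0.051,  0.008]), 'grasp_force': np.float64(0.0), 'opening': np.float64(85.176)}
top [[445.7, 0.0, 253.8], [0.0, 445.7, 190.2], [0.0, 0.0, 1.0]] -0.17150366707660217 [[-0.007, -1.0, 0.005, -0.096], [-0.994, 0.007, -0.108, 513.903], [0.108, -0.006, -0.994, 1141.569], [0.0, 0.0, 0.0, 1.0]]
side [[398.7, 0.0, 256.7], [0.0, 398.7, 198.5], [0.0, 0.0, 1.0]] 0.04722042980013326 [[-0.972, -0.234, 0.013, 522.031], [-0.117, 0.438, -0.891, 108.651], [0.203, -0.868, -0.453, 1105.371], [0.0, 0.0, 0.0, 1.0]]
```

View pics/top.png

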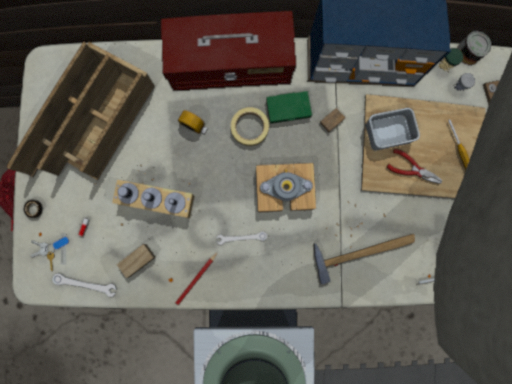

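View pics/side.png

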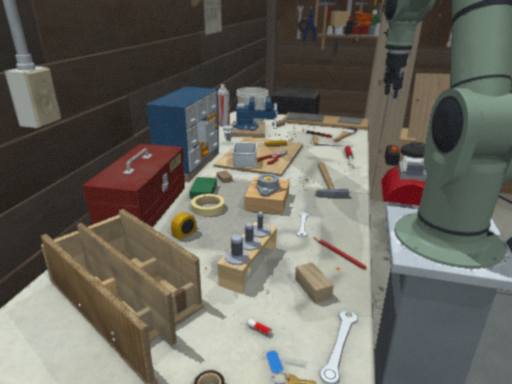

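The top view shows the rack at about (153,199), with collars near (127,190), (151,198) and (175,203), and the housing at (286,187). In the side view the drifts stand at (237,250), (249,235) and (260,222), apparently thickest at the near (+y) end.

Run:
```python
from h import *
def load(n):
    z=np.load(n+".npz"); return z["p"],z["d"],(z["K"],float(z["k1"]),z["V"])
for n in("top","side"):
    p,d,c=load(n); P=cloud(d,c); ok=d>0
    x,y,z=P[...,0],P[...,1],P[...,2]
    print(n,"table z",np.median(z[ok&(abs(x-450)<40)&(abs(y-60)<30)]))
    # rack top, block
    if n=="top":
        for nm,(u0,u1,v0,v1),(a,b) in [("rack",(105,200,170,225),(52,70)),("block",(250,322,155,220),(42,58)),("boss",(262,312,165,212),(78,92))]:
            m=np.zeros_like(ok); m[v0:v1,u0:u1]=1; m&=ok&(z>a)&(z<b); q=P[m][:,:2].astype(np.float32)
            r=cv2.minAreaRect(q); print(nm,m.sum(),P[m].mean(0).round(1),r)
        m0=np.zeros_like(ok); m0[165:225,105:205]=1
    else:
        m0=np.zeros_like(ok); m0[195:290,215:285]=1
    m=m0&ok&(z>105)&(z<135); k,l,st,ce=cv2.connectedComponentsWithStats(m.astype(np.uint8))
    for i in range(1,k):
        if st[i,4]>4: q=P[l==i]; print(n,"grip",st[i],ce[i].round(1),q.mean(0).round(1),np.ptp(q,0).round(1), np.percentile(q[:,2],95).round(1))
p=load("top")[0]; s=load("side")[0]
A=cv2.resize(p[170:225,105:205],(800,440),interpolation=cv2.INTER_CUBIC)
cv2.imwrite("pics/rk.png",A)
```

```text
top table z -0.019814614972470827
rack 1516 [489.3 251.6  64.4] ((491.41973876953125, 258.6929016113281), (201.7615203857422, 62.74576187133789), 78.79828643798828)
block 1599 [520.6 -84.5  49.7] ((520.044189453125, -85.51747131347656), (120.37353515625, 150.46853637695312), 2.0555355548858643)
boss 474 [519.8 -85.4  83.2] ((519.54248046875, -85.59454345703125), (64.14569091796875, 64.88749694824219), 43.73948287963867)
top grip [118 186  11  11  97] [122.8 191.2] [504.1 318.8 115.8] [25.3 25.9 15.7] 120.0
top grip [143 192   8   9  59] [146.6 196.3] [491.2 258.8 115.5] [19.8 17.4 14.4] 118.7
top grip [169 199   7   6  29] [171.6 201.2] [478.9 196.8 115.3] [11.9 13.3 13.7] 118.5
side table z 1.3504306194541145
side grip [257 212   6   7  35] [259.6 214.8] [482.3 202.5 113.4] [13.4 12.2 13.4] 118.3
side grip [245 223   9   9  65] [248.8 226.7] [493.7 264.5 113.7] [19.4 18.4 14.3] 118.8
side grip [231 235  12  11 111] [236.3 239.8] [505.9 326.2 114.5] [24.8 23.4 15.2] 119.4
```

View pics/rk.png

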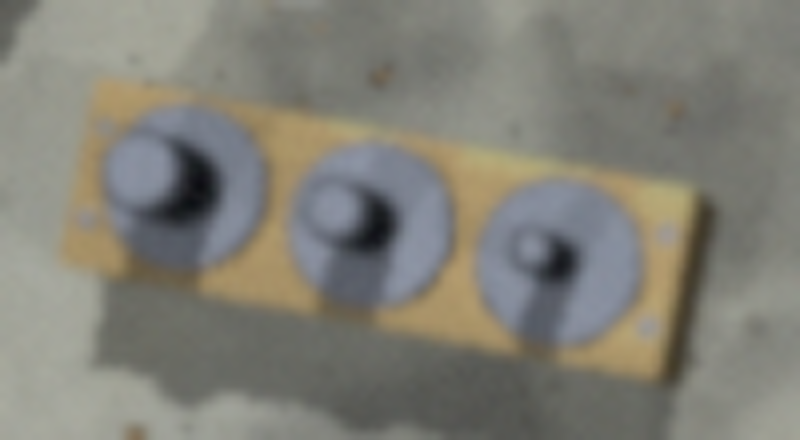

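The rack crop shows the middle-diameter drift in the centre hole, the thick one at +y (left) and the thin one at -y (right). First I'll look at the bore with the wrist camera on the way past.

```bash
cat >> h.py <<'E'
def go(pos,yaw=None,s=None):
    """offset (m, tool axes) and z turn (deg) from the measured pose to world pos, tool y at yaw deg"""
    s=s or env.get_state(); R=np.array(s["ee_rot"]); p=np.array(s["eef_pos"])
    o=R.T@(np.array(pos)-p)/1000; t=None
    if yaw is not None:
        a=np.radians(yaw); y=np.array([np.cos(a),np.sin(a),0]); z=np.array([0,0,-1.]); G=np.c_[np.cross(y,z),y,z]
        t=np.degrees(cv2.Rodrigues(R.T@G)[0].ravel()).round(2)
    print("offset",o.round(4),"turn",t)
E
python3 - <<'E'
from h import *
s=env.get_state();R=np.array(s["ee_rot"]);V=cam("wrist")[2]
o=-V[:3,:3].T@V[:3,3]; print("cam in tool",(R.T@(o-s["eef_pos"])).round(1)); print("axes in tool",(R.T@V[:3,:3].T).round(3).tolist(),cam("wrist")[0].round(1).tolist(),cam("wrist")[1])
go([480,-85,290],-11.2)
E
```

```text
cam in tool [  85.     0.  -170.7]
axes in tool [[-0.0, -0.944, -0.33], [1.0, -0.0, 0.0], [-0.0, -0.33, 0.944]] [[270.0, 0.0, 260.1], [0.0, 270.0, 189.8], [0.0, 0.0, 1.0]] 0.014747972047337021
offset [ 0.4433 -0.422  -0.0871] turn [-5.000e-02 -3.000e-02 -6.426e+01]
```

>>> move_arm --targets '[{"turn":[0,0,-6],"offset":[0.03,-0.025,0.003],"grip":1},{"turn":[0,0,-12],"offset":[0.06,-0.05,0.006],"grip":1},{"turn":[0,0,-19],"offset":[0.09,-0.075,0.009],"grip":1},{"turn":[0,0,-26],"offset":[0.12,-0.1,0.012],"grip":1},{"turn":[0,0,-33],"offset":[0.15,-0.125,0.015],"grip":1},{"turn":[0,0,-40],"offset":[0.18,-0.15,0.018],"grip":1},{"turn":[0,0,-46],"offset":[0.21,-0.175,0.021],"grip":1},{"turn":[0,0,-52],"offset":[0.24,-0.2,0.024],"grip":1},{"turn":[0,0,-58],"offset":[0.27,-0.225,0.027],"grip":1},{"turn":[0,0,-64.3],"offset":[0.3,-0.25,0.03],"grip":1}]'

```text
time: 0.93
eef_pos: [385.1, -286.0, 172.9]
ee_rot: [[0.189, 0.982, -0.0], [0.982, -0.189, -0.0], [-0.0, 0.0, -1.0]]
ft_force: [0.7, -0.5, 0.0]
opening: 85.6
grasp_force: 0.0
```

Run:
```python
from h import *
go([520,-85.5,130],-11.2)
```

```text
offset [0.2224 0.0946 0.0429] turn [0.   0.01 0.32]
```

>>> move_arm --targets '[{"turn":[0,0,0],"offset":[0.03,0.013,0.0],"grip":1},{"turn":[0,0,0],"offset":[0.065,0.028,0.0],"grip":1},{"turn":[0,0,0],"offset":[0.1,0.042,0.005],"grip":1},{"turn":[0,0,0],"offset":[0.135,0.057,0.015],"grip":1},{"turn":[0,0,0],"offset":[0.17,0.072,0.025],"grip":1},{"turn":[0,0,0],"offset":[0.2,0.085,0.035],"grip":1},{"turn":[0,0,0],"offset":[0.222,0.0945,0.043],"grip":1},{"turn":[0,0,0],"offset":[0.222,0.0945,0.043],"grip":1},{"turn":[0,0,0],"offset":[0.222,0.0945,0.043],"grip":1},{"turn":[0,0,0],"offset":[0.222,0.0945,0.043],"grip":1}]'

```text
time: 1.77
eef_pos: [519.8, -88.7, 129.8]
ee_rot: [[0.194, 0.981, -0.001], [0.981, -0.194, -0.0], [-0.0, -0.001, -1.0]]
ft_force: [-0.8, 0.3, -0.9]
opening: 85.6
grasp_force: 0.0
```

Run:
```python
from h import *
s=env.get_state();print(s["eef_pos"],s["joint_vel"].round(3));c=cam("wrist"); p,d=eyes.read_camera("wrist"); np.savez("w1.npz",p=p,d=d,K=c[0],k1=c[1],V=c[2])
V=c[2]; q=V[:3,:3]@np.array([520,-85.5,84])+V[:3,3]; uv=c[0]@(q/q[2]); print(uv)
u,v=int(uv[0]),int(uv[1]); u0,v0=max(u-60,0),max(v-50,0); print(u0,v0)
cv2.imwrite("pics/w1.png",cv2.resize(p[v0:v0+100,u0:u0+120],None,fx=6,fy=6,interpolation=cv2.INTER_CUBIC))
```

```text
[519.79568997 -88.66195711 129.84322765] [ 0.02  -0.013  0.003  0.002 -0.    -0.     0.001]
[259.70474113 196.6051679    1.        ]
199 146
```

View pics/w1.png

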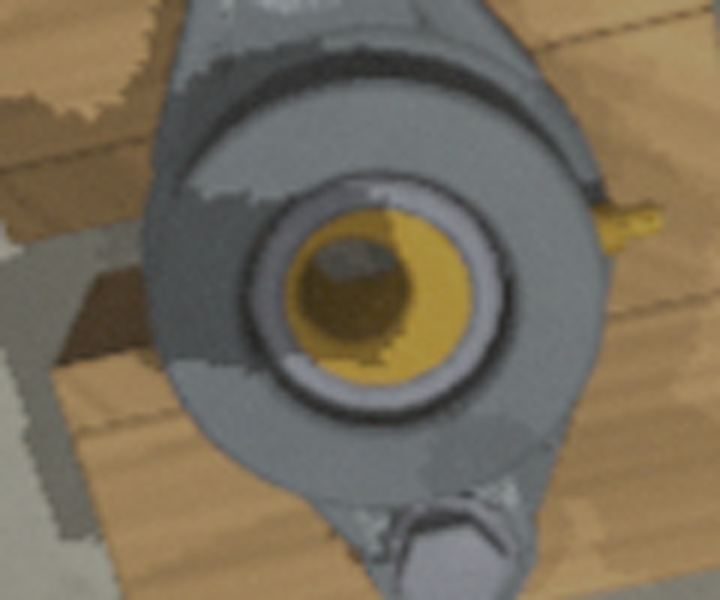

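The crop (origin 199,146, x6) shows the bush ring centred at about (379,297). The dark bore is centred at about (356,290), so it is off to the image left and slightly up.

Run:
```python
from h import *
z=np.load("w1.npz");c=(z["K"],float(z["k1"]),z["V"])
f=lambda x,y:[199+(x+.5)/6-.5,146+(y+.5)/6-.5]
P=cloud(z["d"],c)
for n,q,h in(("boss L",(148,292),84),("boss R",(609,292),84),("boss ctr",(378,292),84),("mouth",(379,297),84),("bush",(379,297),80),("bore",(356,290),80)): print(n,at_z([f(*q)],c,h).round(2), P[int(round(f(*q)[1])),int(round(f(*q)[0]))].round(1))
m=abs(P[...,2]-84)<3; q=P[m]; print(m.sum(),q.mean(0),cv2.minEnclosingCircle(q[:,:2].astype(np.float32)))
r=np.linalg.norm(P[...,:2]-[520,-86],axis=2); b=(r<17)&(P[...,2]>74)&(P[...,2]<83.); print("bush top z",np.median(P[b][:,2]),b.sum())
b=(r<18)&(z["d"]>0)&(P[...,2]<65); print("hole",b.sum(),P[b].mean(0))
go([491.5,259,150],-11.2)
```

```text
boss L [[489.86 -77.37  84.  ]] [475.4 -99.   17.8]
boss R [[554.25 -90.06  84.  ]] [554.3 -90.2  83. ]
boss ctr [[521.99 -83.7   84.  ]] [520.9 -91.7  61.3]
mouth [[521.99 -84.47  84.  ]] [520.9 -91.9  63.5]
bush [[521.72 -85.94  80.  ]] [520.9 -91.9  63.5]
bore [[518.66 -84.23  80.  ]] [517.  -92.   58.6]
3027 [522.26244565 -84.02551827  83.56507171] ((521.8366088867188, -85.79264068603516), 33.14494323730469)
bush top z 80.3132243292225 895
hole 73 [516.2788799  -90.58080506  57.33817709]
offset [ 0.336  -0.0955 -0.0201] turn [-0.01  0.03 -0.02]
```

>>> move_arm --targets '[{"turn":[0,0,0],"offset":[0.025,-0.007,-0.01],"grip":1},{"turn":[0,0,0],"offset":[0.065,-0.018,-0.02],"grip":1},{"turn":[0,0,0],"offset":[0.105,-0.03,-0.03],"grip":1},{"turn":[0,0,0],"offset":[0.145,-0.041,-0.03],"grip":1},{"turn":[0,0,0],"offset":[0.185,-0.053,-0.03],"grip":1},{"turn":[0,0,0],"offset":[0.225,-0.064,-0.03],"grip":1},{"turn":[0,0,0],"offset":[0.265,-0.075,-0.03],"grip":1},{"turn":[0,0,0],"offset":[0.305,-0.087,-0.03],"grip":1},{"turn":[0,0,0],"offset":[0.334,-0.0955,-0.03],"grip":1},{"turn":[0,0,0],"offset":[0.334,-0.0955,-0.03],"grip":1}]'

```text
time: 2.65
eef_pos: [489.8, 264.1, 160.7]
ee_rot: [[0.188, 0.982, 0.0], [0.982, -0.188, 0.003], [0.003, -0.0, -1.0]]
ft_force: [-0.5, 0.9, 0.1]
opening: 85.5
grasp_force: 0.0
```

Run:
```python
from h import *
s=env.get_state();print(s["eef_pos"],s["joint_vel"].round(3));c=cam("wrist"); p,d=eyes.read_camera("wrist"); np.savez("w2.npz",p=p,d=d,K=c[0],k1=c[1],V=c[2])
P=cloud(d,c)
m=((P[...,2]>111)&(P[...,2]<124)&(d>0)&(abs(P[...,0]-491)<40)&(abs(P[...,1]-259)<110)).astype(np.uint8)
k,l,st,ce=cv2.connectedComponentsWithStats(m)
for i in range(1,k):
    if st[i,4]>40: print(st[i],P[l==i].mean(0).round(1),cv2.minEnclosingCircle(P[l==i][:,:2].astype(np.float32)),np.median(P[l==i][:,2]))
m=(abs(P[...,2]-62)<2.5)&(d>0)&(abs(P[...,0]-491)<80)&(abs(P[...,1]-259)<120)
print("rack",cv2.minAreaRect(P[m][:,:2].astype(np.float32)))
cv2.imwrite("pics/w2.png",p)
```

```text
[489.76685187 264.05038993 160.67101938] [ 0.081 -0.022  0.048  0.045  0.001 -0.008  0.092]
[251 114  33  33 863] [506.3 321.5 116.3] ((506.3496398925781, 320.9877014160156), 13.03176212310791) 116.44325115651861
[255 192  23  22 406] [494.  261.3 115.9] ((493.7561950683594, 260.2969665527344), 10.314749717712402) 116.24793438799449
[258 257  14  14 167] [481.8 201.1 115.5] ((481.4068298339844, 199.84963989257812), 6.991016387939453) 115.84854469704386
rack ((493.47259521484375, 259.1575622558594), (200.6126251220703, 62.10224533081055), 79.03972625732422)
```

View pics/w2.png

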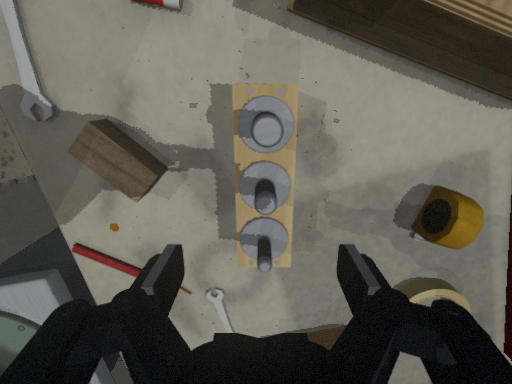

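The middle drift's grip top is at about (266,190 to 205), between the thick one at (268,128) and the thin one at (265,245). The fingers straddle the row crosswise.

Run:
```python
from h import *
s=env.get_state();print(s["eef_pos"],s["joint_vel"].round(3))
go([493.7,260.5,90],-11.0)
```

```text
[490.54085265 260.46019161 160.36196893] [ 0.061 -0.014  0.04   0.029  0.005 -0.001  0.034]
offset [0.0005 0.0031 0.0704] turn [ 0.   -0.08  0.02]
```

>>> move_arm --targets '[{"turn":[0,0,0],"offset":[0.0003,0.0026,0.0],"grip":0.3},{"turn":[0,0,0],"offset":[0.0003,0.0026,0.005],"grip":0.3},{"turn":[0,0,0],"offset":[0.0003,0.0026,0.02],"grip":0.3},{"turn":[0,0,0],"offset":[0.0003,0.0026,0.035],"grip":0.3},{"turn":[0,0,0],"offset":[0.0003,0.0026,0.05],"grip":0.3},{"turn":[0,0,0],"offset":[0.0003,0.0026,0.06],"grip":0.3},{"turn":[0,0,0],"offset":[0.0003,0.0026,0.068],"grip":0.3},{"turn":[0,0,0],"offset":[0.0003,0.0026,0.07],"grip":0.3},{"turn":[0,0,0],"offset":[0.0003,0.0026,0.07],"grip":0.3},{"turn":[0,0,0],"offset":[0.0003,0.0026,0.07],"grip":0.3}]'

```text
time: 3.53
eef_pos: [494.1, 257.7, 90.5]
ee_rot: [[0.194, 0.981, 0.0], [0.981, -0.194, 0.0], [0.0, 0.0, -1.0]]
ft_force: [-0.1, -0.2, -0.6]
opening: 55.4
grasp_force: 0.0
```

Run:
```python
from h import *
s=env.get_state();print(s["eef_pos"],s["joint_vel"].round(3),s["opening"])
c=cam("wrist"); p,d=eyes.read_camera("wrist"); P=cloud(d,c)
m=((P[...,2]>112)&(P[...,2]<122)&(d>0)&(abs(P[...,0]-493)<14)&(abs(P[...,1]-260)<20))
print(m.sum(),P[m].mean(0),cv2.minEnclosingCircle(P[m][:,:2].astype(np.float32)))
go([493.7,260.5,90],-11.0)
```

```text
[494.10796669 257.72500862  90.46427716] [-0.001 -0.008 -0.002 -0.003  0.     0.001 -0.002] 55.446295916320814
768 [494.05894332 261.68326771 116.0557483 ] ((493.7603759765625, 260.17919921875), 10.395829200744629)
offset [ 0.0025 -0.0009  0.0006] turn [ 0.04 -0.03 -0.17]
```

>>> move_arm --targets '[{"turn":[0,0,0],"offset":[0.0025,-0.0005,0.0],"grip":0.3},{"turn":[0,0,0],"offset":[0.0025,-0.0005,0.0],"grip":0.0},{"turn":[0,0,0],"offset":[0.0025,-0.0005,0.0],"grip":-0.3},{"turn":[0,0,0],"offset":[0.0025,-0.0005,0.0],"grip":-0.5},{"turn":[0,0,0],"offset":[0.0025,-0.0005,0.0],"grip":-0.7},{"turn":[0,0,0],"offset":[0.0025,-0.0005,0.0],"grip":-1},{"turn":[0,0,0],"offset":[0.0025,-0.0005,0.0],"grip":-1},{"turn":[0,0,0],"offset":[0.0025,-0.0005,0.0],"grip":-1},{"turn":[0,0,0],"offset":[0.0025,-0.0005,0.0],"grip":-1},{"turn":[0,0,0],"offset":[0.0025,-0.0005,0.0],"grip":-1}]' --newtons 90

```text
time: 4.42
eef_pos: [493.8, 260.3, 90.0]
ee_rot: [[0.194, 0.981, -0.0], [0.981, -0.194, 0.0], [0.0, -0.0, -1.0]]
ft_force: [-0.3, 0.0, -0.3]
opening: -0.1
grasp_force: 0.0
```

Run:
```python
from h import *
s=env.get_state();print({k:np.round(v,2) for k,v in s.items() if k in("eef_pos","opening","grasp_force","ft_force","moment")})
```

```text
{'eef_pos': array([493.77, 260.35,  90.01]), 'ft_force': array([-0.28,  0.04, -0.3 ]), 'moment': array([0.01, 0.01, 0.01]), 'grasp_force': np.float64(0.0), 'opening': np.float64(-0.13)}
```

The fingers closed on nothing, so I'll look again.

Run:
```python
from h import *
p,d=eyes.read_camera("wrist"); c=cam("wrist"); cv2.imwrite("pics/w3.png",p); np.savez("w3.npz",p=p,d=d,K=c[0],k1=c[1],V=c[2])
p,d=eyes.read_camera("side"); cv2.imwrite("pics/s3.png",cv2.resize(p[170:300,180:330],None,fx=4,fy=4,interpolation=cv2.INTER_CUBIC))
```

```text
(no output)
```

View pics/w3.png

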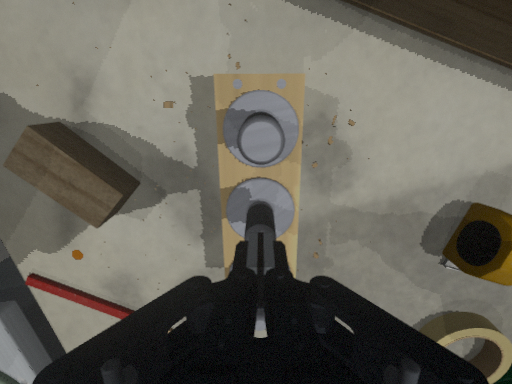

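View pics/s3.png

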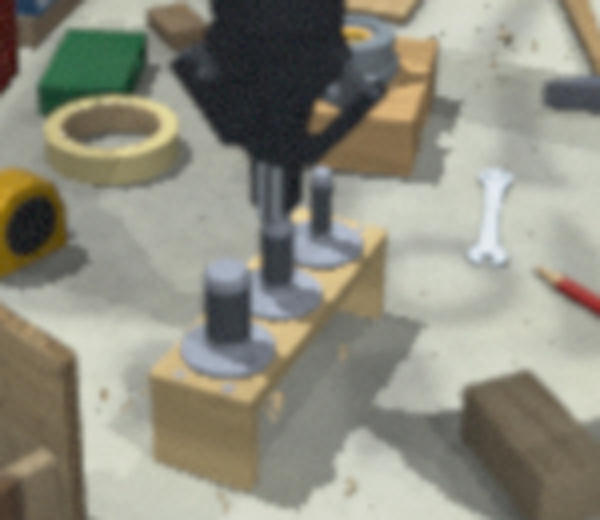

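Run:
```python
from h import *
z=np.load("w3.npz");c=(z["K"],float(z["k1"]),z["V"]);P=cloud(z["d"],c);s=env.get_state();R=np.array(s["ee_rot"])
for v in range(196,300,6):
    print(v,[(P[v,u]-s["eef_pos"]).dot(R).round(0).tolist() for u in(250,261,272)],z["p"][v,261])
cv2.imwrite("pics/w3c.png",cv2.resize(z["p"][170:290,200:320],None,fx=5,fy=5,interpolation=cv2.INTER_CUBIC))
```

```text
196 [[12.0, -8.0, 23.0], [12.0, 1.0, 23.0], [12.0, 9.0, 24.0]] [137 131 128]
202 [[7.0, -8.0, 23.0], [10.0, 1.0, 17.0], [7.0, 9.0, 23.0]] [57 57 58]
208 [[6.0, -8.0, 14.0], [10.0, 1.0, 6.0], [4.0, 9.0, 19.0]] [38 40 38]
214 [[7.0, -7.0, 1.0], [10.0, 1.0, -5.0], [5.0, 9.0, 6.0]] [37 38 40]
220 [[7.0, -7.0, -9.0], [10.0, 1.0, -14.0], [6.0, 8.0, -5.0]] [36 34 35]
226 [[8.0, -6.0, -18.0], [9.0, 1.0, -21.0], [6.0, 8.0, -15.0]] [57 55 54]
232 [[12.0, -6.0, -34.0], [11.0, 1.0, -32.0], [11.0, 7.0, -32.0]] [47 47 48]
238 [[11.0, -6.0, -39.0], [11.0, 1.0, -39.0], [11.0, 7.0, -40.0]] [20 23 29]
244 [[11.0, -5.0, -46.0], [11.0, 0.0, -46.0], [11.0, 6.0, -45.0]] [16 20 22]
250 [[12.0, -5.0, -53.0], [11.0, 0.0, -51.0], [11.0, 6.0, -52.0]] [16 18 22]
256 [[10.0, -5.0, -56.0], [12.0, 0.0, -58.0], [11.0, 6.0, -57.0]] [20 23 23]
262 [[11.0, -5.0, -62.0], [12.0, 0.0, -63.0], [11.0, 6.0, -62.0]] [24 21 25]
268 [[12.0, -4.0, -68.0], [10.0, 0.0, -65.0], [12.0, 5.0, -69.0]] [30 30 27]
274 [[12.0, -4.0, -72.0], [7.0, 0.0, -65.0], [11.0, 5.0, -71.0]] [23 25 27]
280 [[12.0, -4.0, -76.0], [4.0, 0.0, -66.0], [12.0, 5.0, -76.0]] [18 23 24]
286 [[12.0, -4.0, -80.0], [0.0, 0.0, -66.0], [12.0, 5.0, -80.0]] [24 25 27]
292 [[12.0, -4.0, -83.0], [-3.0, 0.0, -66.0], [12.0, 5.0, -83.0]] [27 25 29]
298 [[11.0, -4.0, -86.0], [-7.0, 0.0, -66.0], [12.0, 5.0, -86.0]] [22 26 24]
```

View pics/w3c.png

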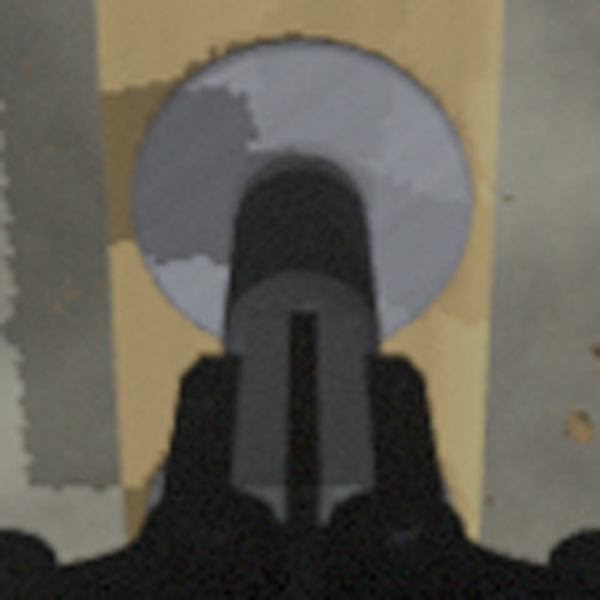

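Run:
```python
from h import *
s=env.get_state();print({k:np.round(v,3) for k,v in s.items() if k in("eef_pos","joint_positions","opening")})
for n in("w1","w2","w3"):
    z=np.load(n+".npz");V=z["V"];c=(z["K"],float(z["k1"]),V);P=cloud(z["d"],c)
    # tool frame from cam pose
    A=np.array([[0,-.944,-.33],[1,0,0],[0,-.33,.944]]); C=np.array([85,0,-170.7])
    Q=((P@V[:3,:3].T+V[:3,3])@A.T)+C
    m=(abs(Q[...,0])<13)&(Q[...,2]<45)&(z["d"]>0)&(abs(Q[...,1])<70)
    m&=(z["p"].max(2)<70)
    q=Q[m]
    for lo in range(-60,70,10):
        k=q[(q[:,1]>=lo)&(q[:,1]<lo+10)]
        if len(k)>5: print(n,lo,len(k),"z max",np.percentile(k[:,2],98).round(0),"x",k[:,0].max().round(0),end="; ")
    print()
```

```text
{'joint_positions': array([-0.264,  0.599, -0.457,  1.858,  0.366,  0.769, -1.112]), 'eef_pos': array([493.775, 260.323,  89.98 ]), 'opening': np.float64(0.716)}
w1 -60 2163 z max -53.0 x 13.0; w1 -50 2872 z max -45.0 x 13.0; w1 -40 295 z max -91.0 x 13.0; w1 -30 19 z max -106.0 x 11.0; w1 -20 1061 z max -101.0 x 13.0; w1 -10 1654 z max -102.0 x 13.0; w1 0 1620 z max -102.0 x 13.0; w1 10 1059 z max -101.0 x 13.0; w1 20 15 z max -106.0 x 11.0; w1 30 280 z max -91.0 x 13.0; w1 40 2849 z max -45.0 x 13.0; w1 50 2202 z max -54.0 x 13.0; w1 60 4224 z max -87.0 x 13.0; 
w2 -60 2169 z max -54.0 x 13.0; w2 -50 2899 z max -45.0 x 13.0; w2 -40 295 z max -91.0 x 13.0; w2 -30 16 z max -106.0 x 11.0; w2 -20 1056 z max -101.0 x 13.0; w2 -10 1659 z max -102.0 x 13.0; w2 0 1631 z max -102.0 x 13.0; w2 10 1063 z max -101.0 x 13.0; w2 20 18 z max -105.0 x 11.0; w2 30 277 z max -91.0 x 13.0; w2 40 2881 z max -44.0 x 13.0; w2 50 2199 z max -54.0 x 13.0; w2 60 4257 z max -87.0 x 13.0; 
w3 -60 1125 z max -102.0 x 13.0; w3 -50 2738 z max -92.0 x 13.0; w3 -40 3573 z max -81.0 x 13.0; w3 -30 2261 z max -75.0 x 13.0; w3 -20 737 z max -38.0 x 13.0; w3 -10 3016 z max 10.0 x 13.0; w3 0 2910 z max 7.0 x 13.0; w3 10 734 z max -39.0 x 13.0; w3 20 2270 z max -75.0 x 13.0; w3 30 3571 z max -80.0 x 13.0; w3 40 2758 z max -92.0 x 13.0; w3 50 1125 z max -102.0 x 13.0; w3 60 103 z max -112.0 x 13.0;
```

The picture shows the grip at crop (305,160 to 270) with both pads closed above its top. Depth puts the shut fingertips about 28 mm behind the reported TCP instead of 8 mm ahead. The fingers therefore stand about 36 mm higher than the text says, in three pictures that agree. I'll work with the measured offset: open, go 36 mm lower, and grip again.

>>> move_arm --targets '[{"turn":[0,0,0],"offset":[0,0,0],"grip":0.3},{"turn":[0,0,0],"offset":[0,0,0],"grip":0.3},{"turn":[0,0,0],"offset":[0,0,0],"grip":0.3},{"turn":[0,0,0],"offset":[0,0,0],"grip":0.3},{"turn":[0,0,0],"offset":[0,0,0],"grip":0.3},{"turn":[0,0,0],"offset":[0,0,0.01],"grip":0.3},{"turn":[0,0,0],"offset":[0,0,0.02],"grip":0.3},{"turn":[0,0,0],"offset":[0,0,0.03],"grip":0.3},{"turn":[0,0,0],"offset":[0,0,0.035],"grip":0.3},{"turn":[0,0,0],"offset":[0,0,0.036],"grip":0.3}]' --newtons 60

```text
time: 5.35
eef_pos: [493.0, 260.0, 52.3]
ee_rot: [[0.193, 0.981, -0.002], [0.981, -0.193, -0.001], [-0.001, -0.002, -1.0]]
ft_force: [-0.3, 0.1, -0.2]
opening: 55.0
grasp_force: 0.0
```

>>> move_arm --targets '[{"turn":[0,0,0],"offset":[0,0,0],"grip":0.3},{"turn":[0,0,0],"offset":[0,0,0],"grip":0.0},{"turn":[0,0,0],"offset":[0,0,0],"grip":-0.2},{"turn":[0,0,0],"offset":[0,0,0],"grip":-0.4},{"turn":[0,0,0],"offset":[0,0,0],"grip":-0.5},{"turn":[0,0,0],"offset":[0,0,0],"grip":-0.7},{"turn":[0,0,0],"offset":[0,0,0],"grip":-1},{"turn":[0,0,0],"offset":[0,0,0],"grip":-1},{"turn":[0,0,0],"offset":[0,0,0],"grip":-1},{"turn":[0,0,0],"offset":[0,0,0],"grip":-1}]' --newtons 90

```text
time: 6.18
eef_pos: [493.8, 260.4, 54.5]
ee_rot: [[0.194, 0.981, 0.0], [0.981, -0.194, 0.0], [0.0, 0.0, -1.0]]
ft_force: [-2.8, -1.2, 8.5]
opening: 18.0
grasp_force: 87.7
```

Gripped. Lifting straight out.

>>> move_arm --targets '[{"turn":[0,0,0],"offset":[0,0,-0.002],"grip":-1},{"turn":[0,0,0],"offset":[0,0,-0.008],"grip":-1},{"turn":[0,0,0],"offset":[0,0,-0.018],"grip":-1},{"turn":[0,0,0],"offset":[0,0,-0.03],"grip":-1},{"turn":[0,0,0],"offset":[0,0,-0.045],"grip":-1},{"turn":[0,0,0],"offset":[0,0,-0.06],"grip":-1},{"turn":[0,0,0],"offset":[0,0,-0.075],"grip":-1},{"turn":[0,0,0],"offset":[0,0,-0.085],"grip":-1},{"turn":[0,0,0],"offset":[0,0,-0.09],"grip":-1},{"turn":[0,0,0],"offset":[0,0,-0.09],"grip":-1}]'

```text
time: 7.02
eef_pos: [494.3, 260.5, 145.4]
ee_rot: [[0.194, 0.981, 0.002], [0.981, -0.194, 0.001], [0.001, 0.002, -1.0]]
ft_force: [1.0, 0.6, -3.1]
opening: 17.9
grasp_force: 88.0
```

Run:
```python
from h import *
go([518.7,-84.5,140],-11.2)
s=env.get_state();print({k:np.round(v,2) for k,v in s.items() if k in("eef_pos","opening","grasp_force","ft_force","moment")})
c=cam("wrist"); p,d=eyes.read_camera("wrist"); np.savez("w4.npz",p=p,d=d,K=c[0],k1=c[1],V=c[2])
V=c[2];P=cloud(d,c); A=np.array([[0,-.944,-.33],[1,0,0],[0,-.33,.944]]); C=np.array([85,0,-170.7]); Q=((P@V[:3,:3].T+V[:3,3])@A.T)+C
m=(d>0)&(abs(Q[...,0])<40)&(abs(Q[...,1])<40)&(Q[...,2]<60)&(Q[...,2]>-25)
q=Q[m]
for lo in range(-25,60,5):
    k=q[(q[:,2]>=lo)&(q[:,2]<lo+5)]
    if len(k)>3: print(lo,len(k),"x",k[:,0].min().round(1),k[:,0].max().round(1),"y",k[:,1].min().round(1),k[:,1].max().round(1))
k=q[(abs(q[:,0])<30)&(q[:,2]>18)&(q[:,2]<30)]; print(cv2.minEnclosingCircle(k[:,:2].astype(np.float32)))
```

```text
offset [-0.3337  0.0908  0.0051] turn [ 0.09 -0.06  0.02]
{'eef_pos': array([494.31, 260.51, 145.35]), 'ft_force': array([ 0.98,  0.6 , -3.05]), 'moment': array([-0.03, -0.04, -0.01]), 'grasp_force': np.float64(88.01), 'opening': np.float64(17.9)}
-25 103 x 3.9 10.1 y -8.7 9.3
-20 88 x 2.8 9.8 y -9.0 9.6
-15 2439 x -7.4 26.7 y -26.6 27.0
-10 61 x 10.6 26.6 y -22.8 24.8
((0.0, 0.0), 0.0)
```

>>> move_arm --targets '[{"turn":[0,0,0],"offset":[-0.015,0.004,0],"grip":-1},{"turn":[0,0,0],"offset":[-0.045,0.012,0],"grip":-1},{"turn":[0,0,0],"offset":[-0.084,0.023,0],"grip":-1},{"turn":[0,0,0],"offset":[-0.123,0.034,0],"grip":-1},{"turn":[0,0,0],"offset":[-0.162,0.044,0],"grip":-1},{"turn":[0,0,0],"offset":[-0.201,0.055,0],"grip":-1},{"turn":[0,0,0],"offset":[-0.24,0.066,0],"grip":-1},{"turn":[0,0,0],"offset":[-0.279,0.076,0],"grip":-1},{"turn":[0,0,0],"offset":[-0.312,0.085,0],"grip":-1},{"turn":[0,0,0],"offset":[-0.333,0.0908,0],"grip":-1}]'

```text
time: 7.9
eef_pos: [517.5, -88.1, 143.1]
ee_rot: [[0.197, 0.98, -0.002], [0.98, -0.197, -0.001], [-0.001, -0.001, -1.0]]
ft_force: [0.1, -0.8, -4.0]
opening: 17.8
grasp_force: 88.1
```

>>> move_arm --targets '[{"turn":[0,0,0],"offset":[0,0,0],"grip":-1},{"turn":[0,0,0],"offset":[0,0,0],"grip":-1},{"turn":[0,0,0],"offset":[0,0,0.001],"grip":-1},{"turn":[0,0,0],"offset":[0,0,0.004],"grip":-1},{"turn":[0,0,0],"offset":[0,0,0.007],"grip":-1},{"turn":[0,0,0],"offset":[0,0,0.01],"grip":-1},{"turn":[0,0,0],"offset":[0,0,0.01],"grip":-1},{"turn":[0,0,0],"offset":[0,0,0.01],"grip":-1},{"turn":[0,0,0],"offset":[0,0,0.01],"grip":-1},{"turn":[0,0,0],"offset":[0,0,0.01],"grip":-1}]'

```text
time: 8.73
eef_pos: [518.5, -83.9, 134.1]
ee_rot: [[0.194, 0.981, 0.0], [0.981, -0.194, -0.0], [0.0, 0.0, -1.0]]
ft_force: [-0.2, -0.9, -2.9]
opening: 18.1
grasp_force: 88.1
```

Run:
```python
from h import *
s=env.get_state();print({k:np.round(v,2) for k,v in s.items() if k in("eef_pos","opening","grasp_force","ft_force","moment","joint_vel")})
c=cam("wrist"); p,d=eyes.read_camera("wrist"); np.savez("w5.npz",p=p,d=d,K=c[0],k1=c[1],V=c[2])
P=cloud(d,c); go([518.7,-84.3,122],-11.2)
b=(abs(P[...,2]-84)<2)&(d>0)&(np.linalg.norm(P[...,:2]-[521,-85],axis=2)<40)
print(b.sum(),cv2.minEnclosingCircle(P[b][:,:2].astype(np.float32)))
q=P[b][:,:2]; e=q[np.linalg.norm(q-[521.5,-85],axis=1)>31.5]
from scipy.optimize import least_squares
for r in(33,): print(least_squares(lambda a:np.maximum(np.linalg.norm(q-a,axis=1)-32.5,0),[521,-85]).x, "visible x",q.min(0),q.max(0))
```

```text
{'joint_vel': array([ 0., -0., -0.,  0.,  0.,  0., -0.]), 'eef_pos': array([518.46, -83.88, 134.11]), 'ft_force': array([-0.19, -0.87, -2.85]), 'moment': array([ 0.02, -0.  ,  0.  ]), 'grasp_force': np.float64(88.1), 'opening': np.float64(18.09)}
offset [-0.0004  0.0003  0.0121] turn [ 0.01 -0.    0.04]
1573 ((521.99462890625, -85.5174331665039), 32.942195892333984)
[522.03071077 -85.13317959] visible x [ 489.31896204 -104.38789445] [554.7215743  -52.57524343]
```

>>> move_arm --targets '[{"turn":[0,0,0],"offset":[0,0.0003,0.001],"grip":-1},{"turn":[0,0,0],"offset":[0,0.0003,0.003],"grip":-1},{"turn":[0,0,0],"offset":[0,0.0003,0.006],"grip":-1},{"turn":[0,0,0],"offset":[0,0.0003,0.008],"grip":-1},{"turn":[0,0,0],"offset":[0,0.0003,0.01],"grip":-1},{"turn":[0,0,0],"offset":[0,0.0003,0.011],"grip":-1},{"turn":[0,0,0],"offset":[0,0.0003,0.012],"grip":-1},{"turn":[0,0,0],"offset":[0,0.0003,0.0125],"grip":-1},{"turn":[0,0,0],"offset":[0,0.0003,0.013],"grip":-1},{"turn":[0,0,0],"offset":[0,0.0003,0.013],"grip":-1}]'

```text
time: 9.62
eef_pos: [518.7, -84.0, 120.9]
ee_rot: [[0.194, 0.981, -0.0], [0.981, -0.194, 0.0], [0.0, -0.0, -1.0]]
ft_force: [0.5, -0.1, -3.1]
opening: 18.1
grasp_force: 88.1
```

>>> move_arm --targets '[{"turn":[0,0,0],"offset":[0,0,0.0003],"grip":-1},{"turn":[0,0,0],"offset":[0,0,0.0006],"grip":-1},{"turn":[0,0,0],"offset":[0,0,0.0009],"grip":-1},{"turn":[0,0,0],"offset":[0,0,0.0012],"grip":-1},{"turn":[0,0,0],"offset":[0,0,0.0015],"grip":-1},{"turn":[0,0,0],"offset":[0,0,0.0018],"grip":-1},{"turn":[0,0,0],"offset":[0,0,0.0021],"grip":-1},{"turn":[0,0,0],"offset":[0,0,0.0024],"grip":-1},{"turn":[0,0,0],"offset":[0,0,0.0027],"grip":-1},{"turn":[0,0,0],"offset":[0,0,0.003],"grip":-1}]'

```text
time: 10.45
eef_pos: [518.7, -84.0, 118.0]
ee_rot: [[0.194, 0.981, -0.0], [0.981, -0.194, 0.0], [0.0, -0.0, -1.0]]
ft_force: [0.2, -0.1, -1.9]
opening: 17.8
grasp_force: 88.1
```

>>> move_arm --targets '[{"turn":[0,0,0],"offset":[0,0,0.0003],"grip":-1},{"turn":[0,0,0],"offset":[0,0,0.0006],"grip":-1},{"turn":[0,0,0],"offset":[0,0,0.0009],"grip":-1},{"turn":[0,0,0],"offset":[0,0,0.0012],"grip":-1},{"turn":[0,0,0],"offset":[0,0,0.0015],"grip":-1},{"turn":[0,0,0],"offset":[0,0,0.0018],"grip":-1},{"turn":[0,0,0],"offset":[0,0,0.0021],"grip":-1},{"turn":[0,0,0],"offset":[0,0,0.0024],"grip":-1},{"turn":[0,0,0],"offset":[0,0,0.0027],"grip":-1},{"turn":[0,0,0],"offset":[0,0,0.003],"grip":-1}]'

```text
time: 11.28
eef_pos: [518.7, -84.0, 115.0]
ee_rot: [[0.194, 0.981, -0.0], [0.981, -0.194, 0.0], [0.0, -0.0, -1.0]]
ft_force: [-0.5, -0.1, -2.9]
opening: 17.7
grasp_force: 88.1
```

The nose is in, with no contact force. Lowering towards the step contact.

>>> move_arm --targets '[{"turn":[0,0,0],"offset":[0,0,0.0006],"grip":-1},{"turn":[0,0,0],"offset":[0,0,0.0012],"grip":-1},{"turn":[0,0,0],"offset":[0,0,0.0018],"grip":-1},{"turn":[0,0,0],"offset":[0,0,0.0023],"grip":-1},{"turn":[0,0,0],"offset":[0,0,0.0027],"grip":-1},{"turn":[0,0,0],"offset":[0,0,0.0031],"grip":-1},{"turn":[0,0,0],"offset":[0,0,0.0035],"grip":-1},{"turn":[0,0,0],"offset":[0,0,0.0039],"grip":-1},{"turn":[0,0,0],"offset":[0,0,0.0043],"grip":-1},{"turn":[0,0,0],"offset":[0,0,0.0047],"grip":-1}]'

```text
time: 12.12
eef_pos: [519.0, -84.0, 111.0]
ee_rot: [[0.194, 0.981, 0.001], [0.981, -0.194, -0.0], [-0.0, 0.001, -1.0]]
ft_force: [-4.0, 0.7, 14.8]
opening: 18.1
grasp_force: 90.3
```

>>> move_arm --targets '[{"turn":[0,0,0],"offset":[0,0,0.0003],"grip":-1},{"turn":[0,0,0],"offset":[0,0,0.0006],"grip":-1},{"turn":[0,0,0],"offset":[0,0,0.0009],"grip":-1},{"turn":[0,0,0],"offset":[0,0,0.0012],"grip":-1},{"turn":[0,0,0],"offset":[0,0,0.0015],"grip":-1},{"turn":[0,0,0],"offset":[0,0,0.0018],"grip":-1},{"turn":[0,0,0],"offset":[0,0,0.0021],"grip":-1},{"turn":[0,0,0],"offset":[0,0,0.0024],"grip":-1},{"turn":[0,0,0],"offset":[0,0,0.0027],"grip":-1},{"turn":[0,0,0],"offset":[0,0,0.003],"grip":-1}]'

```text
time: 12.95
eef_pos: [519.4, -84.0, 108.3]
ee_rot: [[0.194, 0.981, 0.002], [0.981, -0.194, -0.0], [-0.0, 0.002, -1.0]]
ft_force: [-3.3, -0.2, 15.5]
opening: 18.0
grasp_force: 90.3
```

Contact: the bush slides steadily at about 18 N. I'll keep the pace gentle.

>>> move_arm --targets '[{"turn":[0,0,0],"offset":[0,0,0.0005],"grip":-1},{"turn":[0,0,0],"offset":[0,0,0.001],"grip":-1},{"turn":[0,0,0],"offset":[0,0,0.0015],"grip":-1},{"turn":[0,0,0],"offset":[0,0,0.002],"grip":-1},{"turn":[0,0,0],"offset":[0,0,0.0025],"grip":-1},{"turn":[0,0,0],"offset":[0,0,0.003],"grip":-1},{"turn":[0,0,0],"offset":[0,0,0.0035],"grip":-1},{"turn":[0,0,0],"offset":[0,0,0.004],"grip":-1},{"turn":[0,0,0],"offset":[0,0,0.0045],"grip":-1},{"turn":[0,0,0],"offset":[0,0,0.005],"grip":-1}]'

```text
time: 13.78
eef_pos: [519.5, -84.0, 103.3]
ee_rot: [[0.194, 0.981, 0.002], [0.981, -0.194, -0.0], [0.0, 0.002, -1.0]]
ft_force: [-2.1, 0.6, 15.1]
opening: 17.4
grasp_force: 90.3
```

>>> move_arm --targets '[{"turn":[0,0,0],"offset":[0,0,0.0005],"grip":-1},{"turn":[0,0,0],"offset":[0,0,0.001],"grip":-1},{"turn":[0,0,0],"offset":[0,0,0.0015],"grip":-1},{"turn":[0,0,0],"offset":[0,0,0.002],"grip":-1},{"turn":[0,0,0],"offset":[0,0,0.0025],"grip":-1},{"turn":[0,0,0],"offset":[0,0,0.003],"grip":-1},{"turn":[0,0,0],"offset":[0,0,0.0035],"grip":-1},{"turn":[0,0,0],"offset":[0,0,0.004],"grip":-1},{"turn":[0,0,0],"offset":[0,0,0.0045],"grip":-1},{"turn":[0,0,0],"offset":[0,0,0.005],"grip":-1}]'

```text
time: 14.62
eef_pos: [519.5, -84.0, 98.3]
ee_rot: [[0.194, 0.981, 0.002], [0.981, -0.194, -0.0], [-0.0, 0.002, -1.0]]
ft_force: [-2.4, 0.3, 15.1]
opening: 18.0
grasp_force: 90.3
```

>>> move_arm --targets '[{"turn":[0,0,0],"offset":[0,0,0.0005],"grip":-1},{"turn":[0,0,0],"offset":[0,0,0.001],"grip":-1},{"turn":[0,0,0],"offset":[0,0,0.0015],"grip":-1},{"turn":[0,0,0],"offset":[0,0,0.002],"grip":-1},{"turn":[0,0,0],"offset":[0,0,0.0025],"grip":-1},{"turn":[0,0,0],"offset":[0,0,0.003],"grip":-1},{"turn":[0,0,0],"offset":[0,0,0.0035],"grip":-1},{"turn":[0,0,0],"offset":[0,0,0.004],"grip":-1},{"turn":[0,0,0],"offset":[0,0,0.0045],"grip":-1},{"turn":[0,0,0],"offset":[0,0,0.005],"grip":-1}]'

```text
time: 15.45
eef_pos: [519.5, -84.0, 93.2]
ee_rot: [[0.194, 0.981, 0.002], [0.981, -0.194, -0.0], [-0.0, 0.002, -1.0]]
ft_force: [-2.8, 1.2, 14.2]
opening: 17.5
grasp_force: 90.3
```

>>> move_arm --targets '[{"turn":[0,0,0],"offset":[0,0,0.0005],"grip":-1},{"turn":[0,0,0],"offset":[0,0,0.001],"grip":-1},{"turn":[0,0,0],"offset":[0,0,0.0014],"grip":-1},{"turn":[0,0,0],"offset":[0,0,0.0018],"grip":-1},{"turn":[0,0,0],"offset":[0,0,0.0022],"grip":-1},{"turn":[0,0,0],"offset":[0,0,0.0026],"grip":-1},{"turn":[0,0,0],"offset":[0,0,0.003],"grip":-1},{"turn":[0,0,0],"offset":[0,0,0.0034],"grip":-1},{"turn":[0,0,0],"offset":[0,0,0.0037],"grip":-1},{"turn":[0,0,0],"offset":[0,0,0.004],"grip":-1}]'

```text
time: 16.28
eef_pos: [519.5, -84.0, 89.2]
ee_rot: [[0.194, 0.981, 0.002], [0.981, -0.194, -0.0], [0.0, 0.002, -1.0]]
ft_force: [-0.9, 0.5, 15.8]
opening: 17.6
grasp_force: 90.2
```

>>> move_arm --targets '[{"turn":[0,0,0],"offset":[0,0,0.0003],"grip":-1},{"turn":[0,0,0],"offset":[0,0,0.0006],"grip":-1},{"turn":[0,0,0],"offset":[0,0,0.0009],"grip":-1},{"turn":[0,0,0],"offset":[0,0,0.0012],"grip":-1},{"turn":[0,0,0],"offset":[0,0,0.0015],"grip":-1},{"turn":[0,0,0],"offset":[0,0,0.0018],"grip":-1},{"turn":[0,0,0],"offset":[0,0,0.0021],"grip":-1},{"turn":[0,0,0],"offset":[0,0,0.0024],"grip":-1},{"turn":[0,0,0],"offset":[0,0,0.0027],"grip":-1},{"turn":[0,0,0],"offset":[0,0,0.003],"grip":-1}]'

```text
time: 17.12
eef_pos: [519.4, -84.0, 86.2]
ee_rot: [[0.194, 0.981, 0.002], [0.981, -0.194, -0.0], [-0.0, 0.002, -1.0]]
ft_force: [-2.4, -0.1, 13.1]
opening: 18.0
grasp_force: 90.0
```

Force is beginning to fall, so I'll go slower now.

>>> move_arm --targets '[{"turn":[0,0,0],"offset":[0,0,0.0002],"grip":-1},{"turn":[0,0,0],"offset":[0,0,0.0004],"grip":-1},{"turn":[0,0,0],"offset":[0,0,0.0006],"grip":-1},{"turn":[0,0,0],"offset":[0,0,0.0008],"grip":-1},{"turn":[0,0,0],"offset":[0,0,0.001],"grip":-1},{"turn":[0,0,0],"offset":[0,0,0.0012],"grip":-1},{"turn":[0,0,0],"offset":[0,0,0.0014],"grip":-1},{"turn":[0,0,0],"offset":[0,0,0.0016],"grip":-1},{"turn":[0,0,0],"offset":[0,0,0.0018],"grip":-1},{"turn":[0,0,0],"offset":[0,0,0.002],"grip":-1}]'

```text
time: 17.95
eef_pos: [518.6, -84.0, 83.2]
ee_rot: [[0.194, 0.981, -0.0], [0.981, -0.194, 0.0], [0.0, -0.0, -1.0]]
ft_force: [0.2, -0.0, -3.5]
opening: 17.9
grasp_force: 88.7
```

The force dropped to the drift's own weight, so the bush is free. Drawing the drift out.

>>> move_arm --targets '[{"turn":[0,0,0],"offset":[0,0,-0.001],"grip":-1},{"turn":[0,0,0],"offset":[0,0,-0.005],"grip":-1},{"turn":[0,0,0],"offset":[0,0,-0.012],"grip":-1},{"turn":[0,0,0],"offset":[0,0,-0.02],"grip":-1},{"turn":[0,0,0],"offset":[0,0,-0.029],"grip":-1},{"turn":[0,0,0],"offset":[0,0,-0.038],"grip":-1},{"turn":[0,0,0],"offset":[0,0,-0.047],"grip":-1},{"turn":[0,0,0],"offset":[0,0,-0.055],"grip":-1},{"turn":[0,0,0],"offset":[0,0,-0.061],"grip":-1},{"turn":[0,0,0],"offset":[0,0,-0.062],"grip":-1}]'

```text
time: 18.78
eef_pos: [519.2, -84.1, 146.6]
ee_rot: [[0.194, 0.981, 0.002], [0.981, -0.194, -0.0], [0.0, 0.002, -1.0]]
ft_force: [1.2, -0.3, -3.9]
opening: 18.0
grasp_force: 88.7
```

Run:
```python
from h import *
s=env.get_state();print({k:np.round(v,2) for k,v in s.items() if k in("eef_pos","ft_force")})
go([493.8,260.4,144.5],-11.2)
V=0
for n in("top","side"):
    c=cam(n); p,d=eyes.read_camera(n); P=cloud(d,c); r=np.linalg.norm(P[...,:2]-[521,-85],axis=2)
    b=(r<18)&(P[...,2]<75)&(d>0); print(n,b.sum(),np.sort(P[b][:,2])[::5].round(0))
```

```text
{'eef_pos': array([519.21, -84.07, 146.61]), 'ft_force': array([ 1.23, -0.28, -3.89])}
offset [ 0.333  -0.0917  0.002 ] turn [ 0.09 -0.    0.03]
top 0 []
side 0 []
```

>>> move_arm --targets '[{"turn":[0,0,0],"offset":[0.015,-0.004,0],"grip":-1},{"turn":[0,0,0],"offset":[0.045,-0.012,0],"grip":-1},{"turn":[0,0,0],"offset":[0.084,-0.023,0],"grip":-1},{"turn":[0,0,0],"offset":[0.123,-0.034,0],"grip":-1},{"turn":[0,0,0],"offset":[0.162,-0.044,0],"grip":-1},{"turn":[0,0,0],"offset":[0.201,-0.055,0],"grip":-1},{"turn":[0,0,0],"offset":[0.24,-0.066,0],"grip":-1},{"turn":[0,0,0],"offset":[0.279,-0.076,0],"grip":-1},{"turn":[0,0,0],"offset":[0.312,-0.085,0],"grip":-1},{"turn":[0,0,0],"offset":[0.333,-0.091,0],"grip":-1}]'

```text
time: 19.72
eef_pos: [492.5, 264.4, 144.9]
ee_rot: [[0.19, 0.982, -0.001], [0.982, -0.19, 0.001], [0.001, -0.001, -1.0]]
ft_force: [0.3, 0.7, -3.9]
opening: 17.8
grasp_force: 88.8
```

>>> move_arm --targets '[{"turn":[0,0,0],"offset":[0,0,0],"grip":-1},{"turn":[0,0,0],"offset":[0,0,0],"grip":-1},{"turn":[0,0,0],"offset":[0,0,0],"grip":-1},{"turn":[0,0,0],"offset":[0,0,0],"grip":-1},{"turn":[0,0,0],"offset":[0,0,0.003],"grip":-1},{"turn":[0,0,0],"offset":[0,0,0.008],"grip":-1},{"turn":[0,0,0],"offset":[0,0,0.014],"grip":-1},{"turn":[0,0,0],"offset":[0,0,0.019],"grip":-1},{"turn":[0,0,0],"offset":[0,0,0.021],"grip":-1},{"turn":[0,0,0],"offset":[0,0,0.021],"grip":-1}]'

```text
time: 20.55
eef_pos: [493.5, 260.1, 123.5]
ee_rot: [[0.194, 0.981, -0.001], [0.981, -0.194, -0.0], [-0.001, -0.001, -1.0]]
ft_force: [-0.4, -0.5, -3.7]
opening: 17.9
grasp_force: 88.8
```

Run:
```python
from h import *
s=env.get_state();print({k:np.round(v,2) for k,v in s.items() if k in("eef_pos","ft_force","opening")})
go([493.8,260.4,56],-11.2)
c=cam("wrist"); p,d=eyes.read_camera("wrist")
V=c[2];P=cloud(d,c); A=np.array([[0,-.944,-.33],[1,0,0],[0,-.33,.944]]); C=np.array([85,0,-170.7]); Q=((P@V[:3,:3].T+V[:3,3])@A.T)+C
m=(d>0)&(abs(Q[...,0])<40)&(abs(Q[...,1])<40)&(Q[...,2]<-5)&(Q[...,2]>-19)
q=Q[m]; q=q[np.hypot(q[:,0],q[:,1])>14]; print("collar z",np.median(q[:,2]),q.min(0),q.max(0))
for n in("top","side"):
    c=cam(n); p,d=eyes.read_camera(n); P=cloud(d,c); r=np.linalg.norm(P[...,:2]-[521,-85],axis=2)
    b=(r<18)&(P[...,2]<78)&(d>0); print(n,b.sum(),np.sort(P[b][:,2])[::6].round(0))
    if n=="top": cv2.imwrite("pics/t6.png",cv2.resize(p[160:216,256:320],None,fx=8,fy=8,interpolation=cv2.INTER_CUBIC))
```

```text
{'eef_pos': array([493.54, 260.12, 123.54]), 'ft_force': array([-0.45, -0.46, -3.74]), 'opening': np.float64(17.91)}
offset [0.0004 0.0003 0.0675] turn [-0.05  0.04  0.04]
collar z -12.14782005512231 [ -7.57263334 -26.56940916 -14.40289428] [26.56019944 27.12956125 -7.28068832]
top 123 [-4. -0.  2.  3. 12. 24. 26. 26. 26. 26. 27. 27. 28. 28. 29. 29. 29. 30.
 31. 32. 74.]
side 0 []
```

The top depth shows the bush's upper end at about 28 mm, so it lies in the well on the table. Lowering the drift into its hole.

>>> move_arm --targets '[{"turn":[0,0,0],"offset":[0.0003,0.0003,0.004],"grip":-1},{"turn":[0,0,0],"offset":[0.0003,0.0003,0.011],"grip":-1},{"turn":[0,0,0],"offset":[0.0003,0.0003,0.02],"grip":-1},{"turn":[0,0,0],"offset":[0.0003,0.0003,0.029],"grip":-1},{"turn":[0,0,0],"offset":[0.0003,0.0003,0.038],"grip":-1},{"turn":[0,0,0],"offset":[0.0003,0.0003,0.047],"grip":-1},{"turn":[0,0,0],"offset":[0.0003,0.0003,0.055],"grip":-1},{"turn":[0,0,0],"offset":[0.0003,0.0003,0.061],"grip":-1},{"turn":[0,0,0],"offset":[0.0003,0.0003,0.064],"grip":-1},{"turn":[0,0,0],"offset":[0.0003,0.0003,0.065],"grip":-1}]'

```text
time: 21.53
eef_pos: [494.0, 260.5, 58.7]
ee_rot: [[0.193, 0.981, -0.001], [0.981, -0.193, -0.0], [-0.0, -0.001, -1.0]]
ft_force: [-0.4, -0.5, -2.8]
opening: 18.0
grasp_force: 88.8
```

>>> move_arm --targets '[{"turn":[0,0,0],"offset":[0,0,0.0003],"grip":-1},{"turn":[0,0,0],"offset":[0,0,0.0006],"grip":-1},{"turn":[0,0,0],"offset":[0,0,0.0009],"grip":-1},{"turn":[0,0,0],"offset":[0,0,0.0012],"grip":-1},{"turn":[0,0,0],"offset":[0,0,0.0015],"grip":-1},{"turn":[0,0,0],"offset":[0,0,0.0018],"grip":-1},{"turn":[0,0,0],"offset":[0,0,0.0021],"grip":-1},{"turn":[0,0,0],"offset":[0,0,0.0024],"grip":-1},{"turn":[0,0,0],"offset":[0,0,0.0027],"grip":-1},{"turn":[0,0,0],"offset":[0,0,0.003],"grip":-1}]'

```text
time: 22.37
eef_pos: [494.2, 260.6, 56.3]
ee_rot: [[0.194, 0.981, 0.0], [0.981, -0.194, 0.0], [0.0, -0.0, -1.0]]
ft_force: [-0.4, -0.3, -3.0]
opening: 17.6
grasp_force: 88.8
```

>>> move_arm --targets '[{"turn":[0,0,0],"offset":[0,0,0.0002],"grip":-1},{"turn":[0,0,0],"offset":[0,0,0.0004],"grip":-1},{"turn":[0,0,0],"offset":[0,0,0.0006],"grip":-1},{"turn":[0,0,0],"offset":[0,0,0.0008],"grip":-1},{"turn":[0,0,0],"offset":[0,0,0.001],"grip":-1},{"turn":[0,0,0],"offset":[0,0,0.0012],"grip":-1},{"turn":[0,0,0],"offset":[0,0,0.0014],"grip":-1},{"turn":[0,0,0],"offset":[0,0,0.0016],"grip":-1},{"turn":[0,0,0],"offset":[0,0,0.0016],"grip":-1},{"turn":[0,0,0],"offset":[0,0,0.0016],"grip":-1}]'

```text
time: 23.2
eef_pos: [494.2, 260.6, 54.7]
ee_rot: [[0.194, 0.981, -0.0], [0.981, -0.194, 0.0], [0.0, -0.0, -1.0]]
ft_force: [0.2, 0.9, -3.0]
opening: 17.9
grasp_force: 88.8
```

>>> move_arm --targets '[{"turn":[0,0,0],"offset":[0,0,0.0002],"grip":-1},{"turn":[0,0,0],"offset":[0,0,0.0004],"grip":-1},{"turn":[0,0,0],"offset":[0,0,0.0006],"grip":-1},{"turn":[0,0,0],"offset":[0,0,0.0008],"grip":-1},{"turn":[0,0,0],"offset":[0,0,0.001],"grip":-1},{"turn":[0,0,0],"offset":[0,0,0.0012],"grip":-1},{"turn":[0,0,0],"offset":[0,0,0.0012],"grip":-1},{"turn":[0,0,0],"offset":[0,0,0.0012],"grip":-1},{"turn":[0,0,0],"offset":[0,0,0.0012],"grip":-1},{"turn":[0,0,0],"offset":[0,0,0.0012],"grip":-1}]'

```text
time: 24.03
eef_pos: [494.3, 260.6, 54.5]
ee_rot: [[0.194, 0.981, 0.001], [0.981, -0.194, -0.0], [-0.0, 0.001, -1.0]]
ft_force: [-6.2, -3.5, 19.5]
opening: 17.7
grasp_force: 91.6
```

The collar is seated on the rack. I'll ease off, then release.

>>> move_arm --targets '[{"turn":[0,0,0],"offset":[0,0,-0.0009],"grip":-1},{"turn":[0,0,0],"offset":[0,0,-0.0009],"grip":-1},{"turn":[0,0,0],"offset":[0,0,-0.0009],"grip":-0.4},{"turn":[0,0,0],"offset":[0,0,-0.0009],"grip":-0.2},{"turn":[0,0,0],"offset":[0,0,-0.0009],"grip":0},{"turn":[0,0,0],"offset":[0,0,-0.0009],"grip":0.3},{"turn":[0,0,0],"offset":[0,0,-0.0009],"grip":0.3},{"turn":[0,0,0],"offset":[0,0,-0.0009],"grip":0.3},{"turn":[0,0,0],"offset":[0,0,-0.0009],"grip":0.3},{"turn":[0,0,0],"offset":[0,0,-0.0009],"grip":0.3}]'

```text
time: 24.87
eef_pos: [494.2, 260.6, 54.4]
ee_rot: [[0.194, 0.981, -0.0], [0.981, -0.194, 0.0], [0.0, -0.0, -1.0]]
ft_force: [0.1, -0.4, -0.7]
opening: 55.5
grasp_force: 0.0
```

>>> move_arm --targets '[{"turn":[0,0,0],"offset":[0,0,-0.005],"grip":0.3},{"turn":[0,0,0],"offset":[0,0,-0.015],"grip":0.3},{"turn":[0,0,0],"offset":[0,0,-0.03],"grip":0.3},{"turn":[0,0,0],"offset":[0,0,-0.05],"grip":0.3},{"turn":[0,0,0],"offset":[0,0,-0.07],"grip":0.3},{"turn":[0,0,0],"offset":[0,0,-0.09],"grip":0.3},{"turn":[0,0,0],"offset":[0,0,-0.11],"grip":0.3},{"turn":[0,0,0],"offset":[0,0,-0.125],"grip":0.3},{"turn":[0,0,0],"offset":[0,0,-0.13],"grip":0.3},{"turn":[0,0,0],"offset":[0,0,-0.13],"grip":0.3}]'

```text
time: 25.7
eef_pos: [494.8, 260.9, 186.1]
ee_rot: [[0.194, 0.981, 0.002], [0.981, -0.194, 0.001], [0.001, 0.002, -1.0]]
ft_force: [-0.8, -0.4, -0.5]
opening: 55.8
grasp_force: 0.0
```

Run:
```python
from h import *
s=env.get_state();print({k:np.round(v,2) for k,v in s.items() if k in("eef_pos","ft_force","opening")})
c=cam("wrist"); p,d=eyes.read_camera("wrist"); P=cloud(d,c)
m=((P[...,2]>111)&(P[...,2]<124)&(d>0)&(abs(P[...,0]-491)<40)&(abs(P[...,1]-259)<110)).astype(np.uint8)
k,l,st,ce=cv2.connectedComponentsWithStats(m)
for i in range(1,k):
    if st[i,4]>40: print(st[i],P[l==i].mean(0).round(1),np.median(P[l==i][:,2]))
t,_=eyes.read_camera("top")
w=cv2.resize(p[60:300,150:390],(400,400)); u=cv2.resize(t[150:230,240:320],(400,400),interpolation=cv2.INTER_CUBIC)
cv2.imwrite("pics/fin.png",np.hstack([w,u]))
```

```text
{'eef_pos': array([494.76, 260.87, 186.1 ]), 'ft_force': array([-0.8 , -0.39, -0.51]), 'opening': np.float64(55.82)}
[245 109  30  31 705] [506.4 321.4 116.3] 116.51981414271619
[250 180  21  21 339] [494.7 261.2 116. ] 116.29876834693164
[253 241  13  13 140] [481.8 200.9 115.4] 115.8289159634675
```

View pics/fin.png

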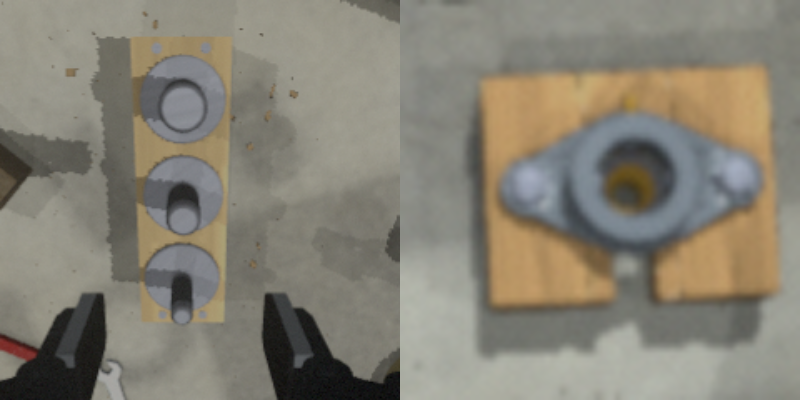

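Left: all three drifts hang seated, with the middle one at (183,205) back in its own hole. Right: the bush lies deep in the well at (630,190), and the housing bore is empty. I'll hand it in.

```bash
python3 -c "
from station import env
print(env.finish_job())"
```

```text
the job is handed in; nothing more can be done
None
```

The bush is pressed out and lies in the well, the middle drift hangs back in its own hole, and the job was handed in at about 26 s; my first grip closed on air because the fingertips sit about 36 mm farther back from the reported TCP than the text says, so I used the measured offset.

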